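# Wind the rail of a board holder onto a circuit board with its loose crank

## Robot

A 6-joint arm with a two-finger parallel gripper is mounted at the origin on a cart in front of the work surface, level with it; the furniture and walls round the work are solid. World frame = base frame: x ahead of the robot, y to its left, z up, the work surface at z = 0. Lengths are in m, angles in degrees, forces in N, time in s.
With the tool pointing down it reaches from about 0.35 to 0.875 m from the base axis. Payload 4.2 kg.
Tool frame: the origin (TCP) lies midway between the tips of the shut fingers; the grasp point (between the pads) lies 19 mm behind it; z points along the fingers, y is the line along which they close (so a half turn about z gives the same grasp; the last joint's range is limited). The gripper opens to 87 mm and grips with 3 to 60 N. Pads are 19 mm wide; open, the fingers measure 117 mm over their backs; the gripper's body (75 mm by 190 mm) begins 51 mm behind the grasp point.
Start: joints at [90.275, 22.042, 0.453, 0, -68.411, -14.817], TCP at [0.157, 0.605, 0.223] pointing down, gripper open.
Joint ranges: [-179.83, 179.83], [-69.29, 118.12], [-61.27, 80.66], [-181.25, 117.63], [-171.15, -9.14], [-177.46, 177.46]. Speed limits (degrees/s): [159.86, 159.86, 180, 180, 180, 180].

## Interface

Orientations are given as a 3x3 rotation matrix whose columns are the frame's x, y, z axes.
In Python, from station import r, viewer, workorder, sense gives the robot as it stands (r), with the cameras (viewer), the job (workorder) and the readings as plain functions.
- The arm moves only by the shell command python3 steer.py 'ROWS'. ROWS is a JSON list of rows, 1 to 8 of them, each of 7 numbers: the opening from 0.0 (shut) to 1.0 (fully open), then dx, dy, dz in m, then a rotation vector rx, ry, rz in degrees; each row is the pose to reach, as a shift and turn from the pose commanded when the command began, along the tool's axes at that moment; what a row does not reach only later rows make up. A row lasts 1/10 s, in which the tool goes at most 0.05 m and 8.59 degrees, less where a joint would pass 70% of its speed; a pose out of reach is approached as far as the arm can. The fingers move at their own pace and stop on an object; the grip force is fixed at half the most. Time passes only in rows, so rows that do not move let the fingers close. It prints the time, the measured TCP pose, the force, the opening and the grip force at its end.
- sense(): the state, without advancing time (a new reading comes with each control period).
- viewer.capture(name): name is "side" or "top"; returns a dict with "pixels" (384x512x3 uint8, red, green, blue), "z_map" (384x512 float32, m along the optical axis (not along the pixel's ray), 0 where there is no reading), "K" (3x3 intrinsics, pixels), "world_from_camera" (4x4, takes a point from camera to world coordinates). Camera axes: x right, y up, looking along -z (the intrinsics and any distortion apply to the point x, -y, -z); pixel columns grow to the right and rows downward; lengths in m; the calibration is good to about 2 mm. A picture is of the moment at which its call begins.
- workorder.finish_job(): hands the job in; it is judged then, once.
The state is a dict: "time_s": time; "joints": joint angles; "joint_velocities": joint speeds; "effort": joint torques, N m; "tcp_pos": TCP position; "ee_rot": TCP orientation; "wrist_force": force on the tool from outside, world axes, zero at the start; "moment": the same for the moment, N m; "gripper_width": opening from 0.0 (shut) to 1.0 (fully open); "gripper_force": force on a finger pad.
Only numpy, scipy, OpenCV 4.12 (cv2) and the standard library are available. Lean on these libraries where they do the work, as an engineer would, in place of code of your own. Each camera call takes 0.05 s, during which the arm holds its last target. There are 200 camera calls.

## Task

Put the loose crank on the square end of the board holder's spindle and wind it clockwise, several turns, until the moving rail holds the circuit board: the rail's sprung strip must press on the board and be pushed back about 3 mm, half its travel, and never to its stop. Then take the crank off and lay it back flat on the rubber tool mat, leaving the other things on the bench where they are.

Things in the scene. Friction and masses are not known exactly. Their poses are not given: they have to be found in the camera images.
- holder: Board holder fixed to the bench, grey aluminium, base 166 x 168 mm with a foot for the gear box. Origin at bench level; rails lie along its x, the moving rail slides along its y. Bed (board stands on it) at z 30 mm, jaw face of the fixed rail at y -48 mm. Grey gear box at the corner x -73, y -95 mm carries the upright spindle. Only the spindle and its collar rise above z 62 mm.
- spindle_seat (a point): On the spindle's axis, at the top of the 38 mm round collar on the gear box (64 mm above the bench), where the crank's underside rests. The spindle's square end, 14 mm across flats, rises 23.5 mm above it; its upper 8.5 mm tapers to 9 mm across. Its x and y axes are normal to the flats and turn with the spindle; z is up.
- spindle (a joint): Turn of the spindle, rad; grows clockwise seen from above, which moves the rail in by 8 mm a turn. It starts between 0 and 6.3, takes 0.06 N m to turn, and stays where it is left; a fitted crank has about 8 degrees of play either way.
- rail (a joint): Travel of the moving rail towards the fixed rail (holder's -y), m, 0 to 0.034; always 0.008 x turns of the spindle. With the strip out, the strip's face is 80.5 mm from the jaw face of the fixed rail when this is 0.
- strip (a joint): How far the sprung strip along the moving rail's front is pushed back into it, m: 0 out, 0.006 at its stop, 0.003 wanted. It stays near 0 until the board is squeezed against the fixed rail (about 1 N at first, 1.5 N more per mm).
- board: Green circuit board 58 x 120 x 2 mm standing loose on the bed on four nylon spacers, its 120 mm edges facing the rails, a few mm off the fixed rail. Origin under its centre at spacer-foot level; the board lies 7 to 9 mm above it, parts up to 18 mm. Its edges are turned 8 degrees from its own x and y axes. The strip pushes it square against the fixed rail; 58 mm is what must fit between the jaws.
- crank: Loose bright steel crank, 0.2 to 0.35 kg. Origin at the underside on the axis of its square through hole (16 mm across flats, sides along its x and y). Hub block 28 x 28 mm, 24 mm high, good to grip across its y faces; arm 18 mm wide, 12 mm high, flat underside, runs along its +x to the upright handle 50 mm from the hole axis. Lies flat on the mat, handle up.
- handle_mid (a point): Middle of the crank's upright revolving handle, black plastic, 21 mm diameter, 44 mm high (14.5 to 58.5 mm above the crank's underside), 50 mm from the hole axis. The handle turns freely on the arm, so it can be gripped from above and led round in a circle without turning the wrist.
- tool_mat: Dark grey rubber tool mat fixed to the bench, 120 (its x) x 160 mm (its y), 3 mm thick with a 5 mm high rim. Origin at the underside in its centre. The crank lies on its +y half.
- hex_keys: Black folding hex key set, 95 x 30 x 15 mm, lying along the mat's x on its -y half. Leave it there.
- multimeter: Yellow multimeter 157 x 99 x 38 mm lying behind the mat. Leave it.
- clamp_foot: Standing steel clamp foot, 25 mm diameter, 44 mm high, in front of the holder near the bench edge. Leave it standing.
- cutters: Red-handled side cutters, 122 x 89 x 14 mm, lying in front of the holder near the bench edge. Leave them.

How it is judged:
By the outcome, as a careful person would: the job done as asked, in the order asked, and still so for the second after the job is handed in, with the robot touching nothing.
It also fails if it takes over 72 s, if anything falls off the work surface, if the arm or the gripper's body presses on something with over 40 N, if the wrist force passes 120 N, or if a joint passes its speed limit or range.

## Working session

There is one attempt and no reset: what is moved stays moved. The work goes in short steps, Python scripts to look and compute and a shell command to move; the robot and the scene stay as the last step left them, time stands still between calls to the robot, and variables do not carry over. Pictures are saved under pics/ and viewed, at most 10 in all, crops included, and the job is handed in when it is done.

```bash
ls; mkdir -p pics
python3 - <<'E'
from station import r, viewer, workorder, sense
import cv2,numpy as np
s=sense();print({k:np.round(v,3).tolist() for k,v in s.items()})
for n in("side","top"):
    c=viewer.capture(n);cv2.imwrite(f"pics/{n}0.png",c["pixels"][:,:,::-1]);print(c["K"],np.round(c["world_from_camera"],3))
    np.savez(f"/tmp/{n}0.npz",**c)
E
```

```text
pics
station.py
steer.py
{'time_s': 0.0, 'joints': [90.275, 22.092, 0.377, -0.029, -68.411, -14.817], 'joint_velocities': [-0.069, -0.05, 0.091, 0.02, 0.041, 0.058], 'effort': [-0.001, -39.066, 18.74, 4.22, 0.011, -0.0], 'tcp_pos': [0.157, 0.604, 0.221], 'ee_rot': [[0.968, -0.251, -0.0], [-0.251, -0.968, -0.002], [0.0, 0.002, -1.0]], 'wrist_force': [-0.41, -0.48, -0.217], 'moment': [0.039, 0.013, -0.014], 'gripper_force': 0.0, 'gripper_width': 1.001}
[[462.1598041    0.         260.48328734]
 [  0.         462.1598041  196.37781238]
 [  0.           0.           1.        ]] [[-0.959  0.171 -0.225  0.321]
 [-0.282 -0.625  0.728  0.692]
 [-0.016  0.762  0.648  0.751]
 [ 0.     0.     0.     1.   ]]
[[380.22756441   0.         251.65977671]
 [  0.         380.22756441 195.83210841]
 [  0.           0.           1.        ]] [[-0.013  0.995 -0.096  0.474]
 [-1.    -0.015 -0.014 -0.092]
 [-0.015  0.095  0.995  0.932]
 [ 0.     0.     0.     1.   ]]
```

View pics/side0.png

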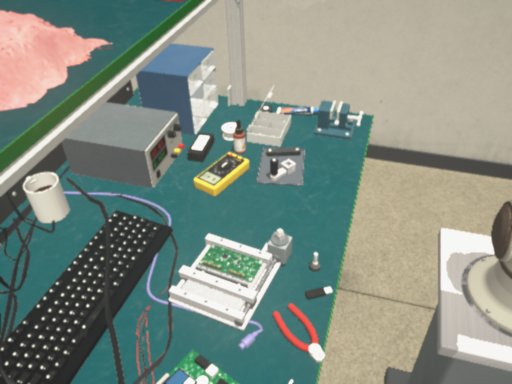

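View pics/top0.png

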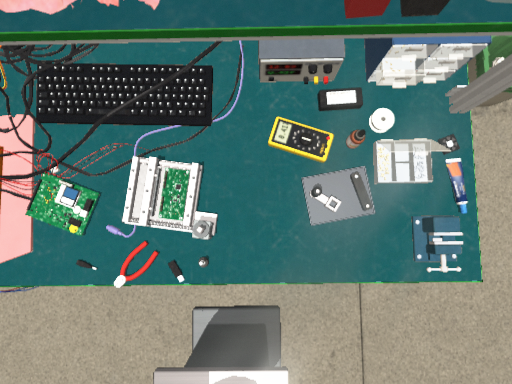

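The side view shows the crank on the mat at (283,167), the spindle at (280,243) and the board at (232,263). The top view shows the handle at (318,190), the hub at (331,203), the spindle at (203,227) and the mat centre at (338,195). I'll zoom in next.

Run:
```python
import cv2,numpy as np
t=cv2.imread("pics/top0.png");s=cv2.imread("pics/side0.png")
def c(i,x,y,w=66,h=50): return cv2.resize(i[y:y+h,x:x+w],(400,300),interpolation=cv2.INTER_CUBIC)
a=np.vstack([np.hstack([c(t,305,172),c(s,250,140)]),np.hstack([c(t,160,195),c(s,240,222)])])
cv2.imwrite("pics/z1.png",a)
T=np.load("/tmp/top0.npz");S=np.load("/tmp/side0.npz")
def pt(d,u,v,z=None):
    K=d["K"];W=d["world_from_camera"];zz=d["z_map"][v,u];p=np.array([(u-K[0,2])/K[0,0],-(v-K[1,2])/K[1,1],-1])*zz
    return np.round(W[:3,:3]@p+W[:3,3],4)
for n,d,u,v in [("hub",T,326,200),("handle",T,318,190),("mat",T,345,205),("sp",T,203,227),("handleS",S,274,171),("spS",S,280,235),("bench",T,250,200),("bed",T,176,195)]: print(n,pt(d,u,v))
```

```text
hub [ 0.5494 -0.259   0.0161]
handle [ 0.5689 -0.2331  0.0619]
mat [ 0.5375 -0.3073  0.0031]
sp [0.4877 0.0309 0.0677]
handleS [ 0.5651 -0.2224  0.0313]
spS [0.4802 0.0464 0.0823]
bench [ 0.5533 -0.0755  0.0009]
bed [0.5643 0.0985 0.0413]
```

View pics/z1.png

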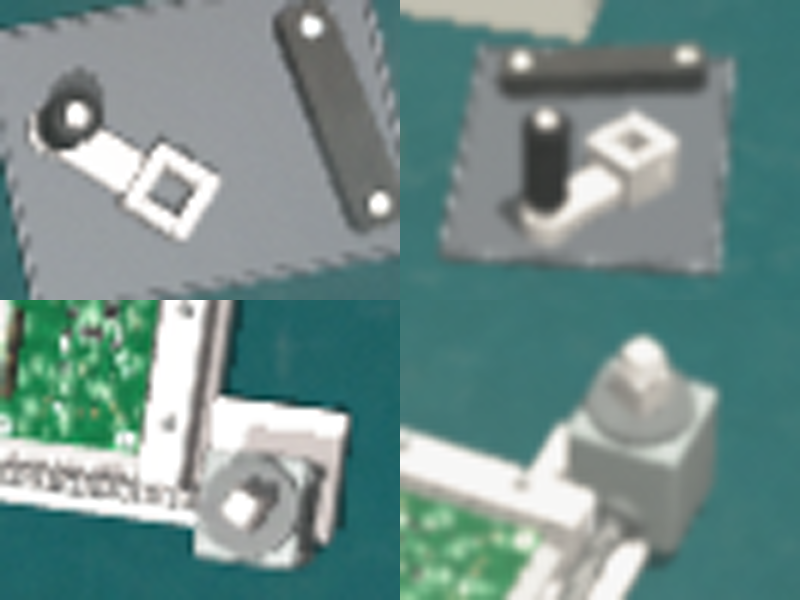

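The zoom shows the hub hole centre at top (334,202.5) with the handle up-left of it, and the spindle square at side (345/6+240, ~285). Next I'll measure from the depth maps of both views, checking heights.

```bash
cat > h.py <<'E'
import cv2,numpy as np
def cloud(d):
    K=d["K"];W=d["world_from_camera"];z=d["z_map"];v,u=np.mgrid[:z.shape[0],:z.shape[1]]
    p=np.stack([(u-K[0,2])/K[0,0]*z,-(v-K[1,2])/K[1,1]*z,-z],-1)
    return p@W[:3,:3].T+W[:3,3]
def proj(d,P):
    W=d["world_from_camera"];p=(np.asarray(P,float)-W[:3,3])@W[:3,:3];K=d["K"]
    return np.stack([K[0,0]*p[...,0]/-p[...,2]+K[0,2],K[1,1]*p[...,1]/p[...,2]+K[1,2]],-1)
def onplane(d,uv,h):
    K=d["K"];W=d["world_from_camera"];uv=np.asarray(uv,float)
    q=np.stack([(uv[...,0]-K[0,2])/K[0,0],-(uv[...,1]-K[1,2])/K[1,1],-np.ones(uv.shape[:-1])],-1)@W[:3,:3].T
    return W[:3,3]+q*((h-W[2,3])/q[...,2])[...,None]
def box(P,cx,cy,rad,z0,z1):
    m=(np.hypot(P[...,0]-cx,P[...,1]-cy)<rad)&(P[...,2]>z0)&(P[...,2]<z1);return P[m]
def rect(Q):
    (c,s,a)=cv2.minAreaRect((Q[:,:2]*1000).astype(np.float32));return len(Q),np.round(c,1),np.round(s,1),round(a,1),np.round(np.median(Q[:,2])*1000,1)
E
python3 - <<'E'
from h import *
for n in("top","side"):
    d=dict(np.load(f"/tmp/{n}0.npz"));P=cloud(d);print(n)
    H=(.55,-.265)
    print("hubtop",rect(box(P,.545,-.272,.028,.022,.034)))
    print("arm",rect(box(P,.558,-.25,.05,.011,.019)))
    print("handletop",rect(box(P,.57,-.23,.04,.055,.07)))
    m=box(P,.55,-.29,.06,-.002,.006);print("matz",np.median(m[:,2]))
    print("collar",rect(box(P,.487,.035,.03,.060,.069)))
    q=box(P,.487,.035,.03,.070,.1);print("square",rect(q), q[:,2].max())
    q=box(P,.487,.035,.03,.083,.1);print("squaretop",rect(q), q.mean(0))
    q=box(P,.487,.035,.03,.071,.080);print("squareside",rect(q), q.mean(0))
    for z in(.0,.06):print(z,proj(d,[.487,.035,z]))
E
```

```text
top
hubtop (104, array([ 541.1, -272.4]), array([28.1, 27.9]), 57.0, np.float64(27.3))
arm (101, array([ 552.5, -251.1]), array([73.6, 22.3]), 55.0, np.float64(15.6))
handletop (71, array([ 568.1, -230.3]), array([19.7, 19.2]), 47.6, np.float64(61.9))
matz 0.0034413012211721994
collar (215, array([484. ,  36.9]), array([38.6, 39.9]), 81.1, np.float64(64.2))
square (43, array([483.7,  36.9]), array([14.1, 13.3]), 55.2, np.float64(84.8)) 0.09102509175169626
squaretop (30, array([483.6,  36.8]), array([12.6, 11.2]), 46.5, np.float64(86.7)) [0.48365251 0.03658673 0.08638533]
squareside (8, array([484.4,  34.4]), array([12.4, 13. ]), 22.0, np.float64(78.5)) [0.4836554  0.03340893 0.07744455]
0.0 [205.25036924 227.67748739]
0.06 [201.67705525 227.36333638]
side
hubtop (72, array([ 540. , -270.5]), array([29.3, 31.9]), 53.6, np.float64(25.9))
arm (97, array([ 552.6, -251.7]), array([75.8, 27.4]), 52.0, np.float64(14.7))
handletop (43, array([ 565. , -227.6]), array([21. , 19.9]), 45.0, np.float64(60.8))
matz 0.0023884178685492086
collar (164, array([482.5,  40.7]), array([38.3, 38.4]), 84.8, np.float64(63.5))
square (79, array([483.2,  39.2]), array([14.4, 14.9]), 55.0, np.float64(80.4)) 0.08948427905149514
squaretop (31, array([482.7,  40. ]), array([13.1, 12.2]), 45.5, np.float64(85.9)) [0.48248179 0.04026787 0.08615245]
squareside (34, array([482.5,  42.9]), array([18.7, 10.1]), 9.0, np.float64(75.9)) [0.48235538 0.04248276 0.07579328]
0.0 [277.8455437  257.64140919]
0.06 [278.07866013 238.19643194]
```

Heights agree with the text: hub top 27 mm, seat 64 mm, and a 50 mm arm. Next come the holder yaw, rail and board.

Run:
```python
from h import *
out=[]
for n in("top","side"):
    d=dict(np.load(f"/tmp/{n}0.npz"));P=cloud(d);I=d["pixels"]
    q=P[(P[...,2]>.022)&(P[...,2]<.0625)&(np.abs(P[...,0]-.56)<.13)&(np.abs(P[...,1]-.11)<.12)]
    print(n,rect(q))
    hsv=cv2.cvtColor(I,cv2.COLOR_RGB2HSV)
    m=(hsv[...,0]>45)&(hsv[...,0]<78)&(hsv[...,1]>110)&(P[...,2]>.032)&(P[...,2]<.06)&(np.abs(P[...,0]-.56)<.1)&(np.abs(P[...,1]-.09)<.09)
    print(" board",rect(P[m]))
    # rails heights: ymean per height strip
    a=np.deg2rad(-5)
    h,e=np.histogram(q[:,2],bins=np.arange(.022,.064,.004));print(h)
    m=q[q[:,2]>.05]; hh,e=np.histogram(m[:,1],bins=np.arange(.0,.23,.006)); print(np.c_[e[:-1]*1000,hh].astype(int).tolist())
t=cv2.imread("pics/top0.png")[148:245,112:226];s=cv2.imread("pics/side0.png")[225:330,165:300]
c=np.vstack([cv2.resize(t,(410,300),interpolation=3)[:, :400],cv2.resize(s,(400,300),interpolation=3)]);c=np.hstack([cv2.resize(t,(456,388),interpolation=cv2.INTER_LANCZOS4)]);s=cv2.resize(s,(344,268),interpolation=cv2.INTER_LANCZOS4);s=np.pad(s,((0,120),(0,0),(0,0)));cv2.imwrite("pics/z2.png",np.hstack([c,s]))
```

```text
top (4448, array([563.1, 112. ]), array([217. , 174.2]), 80.5, np.float64(39.5))
 board (791, array([567.3, 103.5]), array([ 55.9, 117. ]), 83.0, np.float64(40.0))
[ 104  648  640  353 1265  512  746   60   19   87]
[[0, 0], [6, 0], [12, 15], [18, 36], [24, 16], [30, 9], [36, 6], [42, 10], [48, 18], [54, 15], [60, 0], [66, 1], [72, 2], [78, 0], [84, 0], [90, 0], [96, 0], [102, 0], [108, 0], [114, 0], [120, 0], [126, 0], [132, 0], [138, 0], [144, 1], [150, 10], [156, 7], [162, 14], [168, 10], [174, 9], [180, 1], [186, 0], [192, 0], [198, 0], [204, 0], [210, 0], [216, 0], [222, 0]]
side (5802, array([561.5, 115.1]), array([213.6, 175.5]), 81.4, np.float64(38.6))
 board (290, array([568.4, 104.7]), array([ 51.5, 114.7]), 81.6, np.float64(39.3))
[ 192 1002  678  756 1509  658  813   52   46   82]
[[0, 0], [6, 0], [12, 1], [18, 5], [24, 14], [30, 9], [36, 12], [42, 18], [48, 28], [54, 81], [60, 9], [66, 1], [72, 0], [78, 0], [84, 0], [90, 0], [96, 0], [102, 0], [108, 0], [114, 0], [120, 0], [126, 0], [132, 1], [138, 0], [144, 0], [150, 0], [156, 3], [162, 4], [168, 5], [174, 2], [180, 0], [186, 1], [192, 0], [198, 0], [204, 0], [210, 0], [216, 0], [222, 0]]
```

View pics/z2.png

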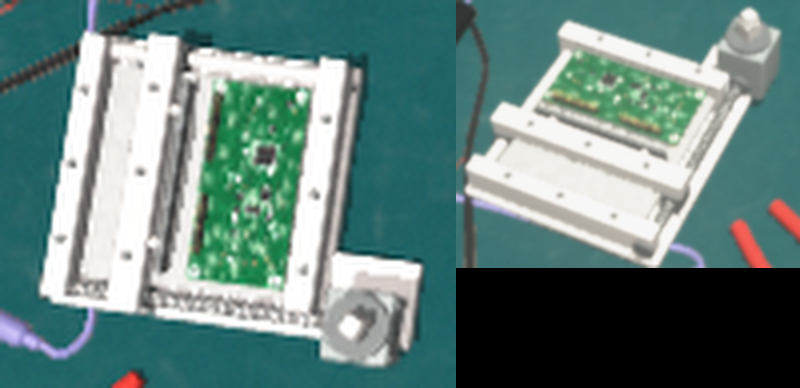

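The picture shows the fixed rail at right of the board, the moving rail left of it with its dark strip, and the board a few mm off the fixed rail. Next I'll take profiles along holder y.

```bash
cat >> h.py <<'E'
SP={"top":(.4838,.0369),"side":(.4827,.0400)}
def frame(n,P,yaw):
    a=np.deg2rad(yaw);ex=np.array([np.cos(a),np.sin(a)]);ey=np.array([-ex[1],ex[0]])
    dlt=P[...,:2]-np.array(SP[n]);return (dlt@ex)*1000-73,(dlt@ey)*1000-95
def railfit(n,P):
    # fit edges of rail tops: for x slices, run limits of z>44mm
    for yaw in(-8,):
        X,Y=frame(n,P,yaw);m=(P[...,2]>.043)&(P[...,2]<.053)&(np.abs(X)<60)
        for lo,hi in((-75,-40),(-10,62),(62,110)):
            k=m&(Y>lo)&(Y<hi)
            if k.sum()>50:
                c,s,a=cv2.minAreaRect(np.c_[X[k],Y[k]].astype(np.float32)); 
                pf=np.polyfit(X[k],Y[k],1);print("  ",(lo,hi),k.sum(),np.round(pf,3),"dyaw",round(np.degrees(np.arctan(pf[0])),2),"z",round(np.median(P[...,2][k])*1e3,1),"y1/99pct",np.round(np.percentile(Y[k]-pf[0]*X[k],[2,98]),1))
E
python3 - <<'E'
from h import *
for n in("top","side"):
    d=dict(np.load(f"/tmp/{n}0.npz"));P=cloud(d);print(n);railfit(n,P)
    X,Y=frame(n,P,-8);g=cv2.cvtColor(d["pixels"],cv2.COLOR_RGB2GRAY);R=d["pixels"].astype(int)
    for y in range(-66,64,2):
        k=(abs(X)<50)&(abs(Y-y)<1);
        if k.sum()>4: print(y,k.sum(),int(np.median(g[k])),int(np.median(R[k][:,1]-R[k][:,0])),np.round(np.percentile(P[...,2][k],[15,50,85])*1e3,0).astype(int),end=" | ")
    print()
E
```

```text
top
   (-75, -40) 357 [ -0.    -56.348] dyaw -0.03 z 46.5 y1/99pct [-64.1 -48.3]
   (-10, 62) 558 [-1.4000e-02  3.7952e+01] dyaw -0.83 z 47.4 y1/99pct [ 6.1 53.7]
-66 36 194 -8 [10 12 14] | -64 142 148 -5 [14 31 45] | -62 34 255 0 [45 47 49] | -60 38 255 0 [45 47 49] | -58 34 255 0 [45 47 48] | -56 39 255 0 [45 47 48] | -54 33 254 -1 [45 47 49] | -52 37 254 -1 [45 46 48] | -50 35 254 0 [45 46 48] | -48 12 225 -2 [44 46 47] | -46 8 148 3 [31 33 40] | -44 63 116 63 [29 38 41] | -42 38 99 91 [38 40 42] | -40 36 105 87 [38 40 41] | -38 33 104 88 [39 40 42] | -36 34 112 87 [39 41 42] | -34 39 104 84 [39 40 42] | -32 30 110 73 [38 40 42] | -30 41 106 82 [38 40 41] | -28 34 101 65 [39 41 42] | -26 36 116 70 [39 40 42] | -24 31 106 69 [39 40 42] | -22 40 112 75 [39 40 42] | -20 37 112 78 [39 40 43] | -18 30 122 80 [38 40 42] | -16 38 133 73 [38 40 41] | -14 29 130 68 [39 40 42] | -12 40 125 73 [39 40 41] | -10 36 115 77 [38 40 42] | -8 37 97 89 [38 40 42] | -6 37 98 91 [39 41 42] | -4 28 98 96 [39 40 41] | -2 40 104 94 [38 40 41] | 0 34 100 92 [39 40 41] | 2 37 101 93 [39 41 41] | 4 33 99 89
[... 1681 characters left out ...]
1 [38 39 40] | 0 32 152 33 [38 39 40] | 2 15 133 56 [38 40 41] | 4 27 145 39 [29 39 42] | 6 73 152 6 [29 40 44] | 8 94 144 2 [30 40 44] | 10 105 140 13 [30 38 41] | 12 42 210 -1 [29 31 40] | 14 7 216 -1 [31 31 32] | 24 16 195 0 [44 45 46] | 26 82 166 0 [38 44 47] | 28 85 146 0 [39 43 46] | 30 10 185 -2 [42 43 47] | 34 8 236 -3 [46 46 47] | 36 39 245 -1 [46 47 48] | 38 40 247 0 [46 47 49] | 40 38 247 0 [46 47 48] | 42 46 247 0 [46 47 48] | 44 40 247 0 [46 47 49] | 46 39 247 0 [46 47 48] | 48 44 247 0 [46 47 49] | 50 79 245 -1 [29 46 48] | 52 213 201 -5 [31 39 46] | 54 85 234 -2 [29 32 45] | 56 37 239 -1 [29 30 31] | 58 45 239 -1 [29 30 31] | 60 44 239 -1 [29 30 31] | 62 45 239 -1 [29 30 31] |
```

Everything agrees: the fixed jaw sits at −48 mm, the holder yaw is −8°, and the strip face is at y≈25.5. That puts the rail at about 6.6–7 mm and the square at about 55°. Moving to the crank now.

```bash
cat > go.py <<'E'
import sys,numpy as np
from station import r, viewer, workorder, sense
s=sense();R=np.array(s["ee_rot"]);p=np.array(s["tcp_pos"])
x,y,z,phi=map(float,sys.argv[1:5])
cur=np.degrees(np.arctan2(R[1,0],R[0,0]));w=(cur-phi+180)%360-180
print("now",np.round(p,4),"phi",round(cur,2),"tilt",np.round(R[:2,2],4),"F",np.round(s["wrist_force"],1),"M",np.round(s["moment"],2),"grip",round(float(s["gripper_width"]),3),"j6",round(float(s["joints"][5]),1))
print("shift",np.round(R.T@(np.array([x,y,z])-p),4),"rz",round(w,2))
E
W='[1,0.36,0.22,0,0,0,65]'; python3 steer.py '[[1,0.36,0.22,0,0,0,65],[1,0.36,0.22,0,0,0,65],[1,0.36,0.22,0,0,0,65],[1,0.36,0.22,0,0,0,65],[1,0.36,0.22,0,0,0,65],[1,0.36,0.22,0,0,0,65],[1,0.36,0.22,0,0,0,65],[1,0.36,0.22,0,0,0,65]]'; python3 go.py 0.5405 -0.2715 0.12 -122.5
```

```text
time_s: 0.9
tcp_pos: [0.4358, 0.3155, 0.2224]
ee_rot: [[0.177, -0.984, -0.0], [-0.984, -0.177, -0.0], [0.0, 0.0, -1.0]]
wrist_force: [1.1, 1.1, 0.6]
gripper_width: 0.995
gripper_force: 0.0
now [0.4358 0.3155 0.2224] phi -79.79 tilt [-0.0004 -0.0002] F [1.1 1.1 0.6] M [ 0.13 -0.09  0.01] grip 0.995 j6 -43.0
shift [0.5963 0.001  0.1025] rz 42.71
```

```bash
python3 steer.py '[[1,0.59,0,0.05,0,0,42.5],[1,0.59,0,0.05,0,0,42.5],[1,0.59,0,0.05,0,0,42.5],[1,0.59,0,0.05,0,0,42.5],[1,0.59,0,0.05,0,0,42.5],[1,0.59,0,0.05,0,0,42.5],[1,0.59,0,0.05,0,0,42.5],[1,0.59,0,0.05,0,0,42.5]]';  python3 go.py 0.5405 -0.2715 0.12 -122.5
```

```text
time_s: 1.7
tcp_pos: [0.507, -0.0766, 0.1885]
ee_rot: [[-0.53, -0.848, -0.0], [-0.848, 0.53, 0.0], [0.0, 0.0, -1.0]]
wrist_force: [0.8, 0.5, 0.1]
gripper_width: 1.004
gripper_force: 0.0
now [ 0.507  -0.0766  0.1885] phi -122.03 tilt [-0.0002  0.0001] F [0.8 0.5 0.1] M [ 0.2  -0.18  0.04] grip 1.004 j6 -41.6
shift [ 0.1475 -0.1318  0.0685] rz 0.47
```

```bash
python3 steer.py '[[1,0.147,-0.13,0.06,0,0,0.5],[1,0.147,-0.13,0.06,0,0,0.5],[1,0.147,-0.13,0.06,0,0,0.5],[1,0.147,-0.13,0.06,0,0,0.5],[1,0.147,-0.13,0.06,0,0,0.5],[1,0.147,-0.13,0.06,0,0,0.5],[1,0.147,-0.13,0.06,0,0,0.5]]';  python3 go.py 0.5405 -0.2715 0.03 -122.5
```

```text
time_s: 2.4
tcp_pos: [0.5393, -0.2676, 0.1288]
ee_rot: [[-0.538, -0.843, -0.0], [-0.843, 0.538, 0.0], [-0.0, 0.0, -1.0]]
wrist_force: [0.3, 0.4, 0.1]
gripper_width: 1.0
gripper_force: 0.0
now [ 0.5393 -0.2676  0.1288] phi -122.53 tilt [-0.0003  0.0002] F [0.3 0.4 0.1] M [ 0.16 -0.09 -0.04] grip 1.0 j6 -21.5
shift [ 0.0027 -0.0032  0.0988] rz -0.03
```

```bash
python3 steer.py '[[1,0.003,-0.003,0.04,0,0,0],[1,0.003,-0.003,0.08,0,0,0],[1,0.003,-0.003,0.08,0,0,0],[1,0.003,-0.003,0.08,0,0,0],[1,0.003,-0.003,0.08,0,0,0]]';  python3 go.py 0.5405 -0.2715 0.007 -122.5
python3 - <<'E'
from station import r, viewer, workorder, sense
from h import *
t=viewer.capture("top");s=viewer.capture("side")
for n,d in(("top",t),("side",s)): np.savez(f"/tmp/{n}1.npz",**d)
c=lambda d,x,y:cv2.resize(d["pixels"][y:y+80,x:x+100,::-1],(400,320),interpolation=3)
cv2.imwrite("pics/g1.png",np.hstack([c(t,285,155),c(s,235,120)]))
E
```

```text
time_s: 2.9
tcp_pos: [0.5424, -0.2721, 0.0516]
ee_rot: [[-0.536, -0.844, 0.005], [-0.844, 0.536, -0.002], [-0.001, -0.005, -1.0]]
wrist_force: [-0.4, 0.4, 0.5]
gripper_width: 0.999
gripper_force: 0.0
now [ 0.5424 -0.2721  0.0516] phi -122.42 tilt [ 0.0046 -0.0017] F [-0.4  0.4  0.5] M [ 0.1  -0.1   0.01] grip 0.999 j6 -21.1
shift [0.0006 0.0021 0.0446] rz 0.08
```

View pics/g1.png

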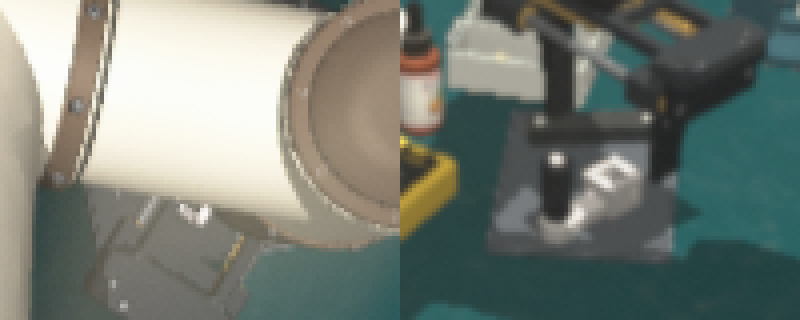

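In the picture the fingers straddle the hub, and the left one is near the hex keys. I'll narrow the opening before going down.

```bash
python3 steer.py '[[0.55,0,0.001,0.015,0,0,0],[0.55,0,0.001,0.03,0,0,0],[0.55,0,0.001,0.042,0,0,0],[0.55,0,0.001,0.044,0,0,0],[0.55,0,0.001,0.044,0,0,0]]';  python3 go.py 0.5405 -0.2715 0.007 -122.5
```

```text
time_s: 3.5
tcp_pos: [0.5398, -0.2719, 0.0051]
ee_rot: [[-0.538, -0.843, 0.0], [-0.843, 0.538, -0.0], [0.0, -0.0, -1.0]]
wrist_force: [-1.4, 0.3, 0.3]
gripper_width: 0.633
gripper_force: 0.0
now [ 0.5398 -0.2719  0.0051] phi -122.53 tilt [ 0.0003 -0.0003] F [-1.4  0.3  0.3] M [ 0.06 -0.15  0.02] grip 0.633 j6 -21.1
shift [-0.0007 -0.0004 -0.0019] rz -0.03
```

```bash
python3 steer.py '[[0.55,0,0,-0.002,0,0,0],[0,0,0,-0.002,0,0,0],[0,0,0,-0.002,0,0,0],[0,0,0,-0.002,0,0,0],[0,0,0,-0.002,0,0,0],[0,0,0,-0.002,0,0,0]]';  python3 go.py 0.5405 -0.2715 0.17 -122.5
```

```text
time_s: 4.1
tcp_pos: [0.5399, -0.272, 0.0071]
ee_rot: [[-0.538, -0.843, 0.001], [-0.843, 0.538, -0.0], [-0.0, -0.001, -1.0]]
wrist_force: [-0.4, -0.6, 1.4]
gripper_width: 0.318
gripper_force: 29.9
now [ 0.5399 -0.272   0.0071] phi -122.53 tilt [ 0.0009 -0.0004] F [-0.4 -0.6  1.4] M [ 0.03 -0.15  0.03] grip 0.318 j6 -21.1
shift [-0.0007 -0.0004 -0.1629] rz -0.03
```

```bash
python3 steer.py '[[0,0,0,-0.02,0,0,0],[0,0,0,-0.06,0,0,0],[0,0,0,-0.11,0,0,0],[0,0,0,-0.15,0,0,0],[0,0,0,-0.165,0,0,0],[0,0,0,-0.165,0,0,0]]';  python3 go.py 0.4833 0.0388 0.12 -125
```

```text
time_s: 4.7
tcp_pos: [0.5405, -0.2719, 0.1742]
ee_rot: [[-0.538, -0.843, 0.005], [-0.843, 0.538, -0.001], [-0.002, -0.005, -1.0]]
wrist_force: [0.7, 0.9, -3.2]
gripper_width: 0.322
gripper_force: 29.9
now [ 0.5405 -0.2719  0.1742] phi -122.54 tilt [ 0.0048 -0.0009] F [ 0.7  0.9 -3.2] M [ 0.06 -0.1   0.02] grip 0.322 j6 -21.1
shift [-0.2311  0.2156  0.0537] rz 2.46
```

Gripped at 27.7 mm and lifted, with about 3 N of weight. Moving over the spindle.

```bash
python3 steer.py '[[0,-0.231,0.2156,0.035,0,0,2.4],[0,-0.231,0.2156,0.035,0,0,2.4],[0,-0.231,0.2156,0.035,0,0,2.4],[0,-0.231,0.2156,0.035,0,0,2.4],[0,-0.231,0.2156,0.035,0,0,2.4],[0,-0.231,0.2156,0.035,0,0,2.4],[0,-0.231,0.2156,0.035,0,0,2.4],[0,-0.231,0.2156,0.035,0,0,2.4]]';  python3 go.py 0.4833 0.0388 0.11 -125
```

```text
time_s: 5.5
tcp_pos: [0.4797, 0.0407, 0.1344]
ee_rot: [[-0.57, -0.822, -0.005], [-0.822, 0.57, -0.001], [0.004, 0.004, -1.0]]
wrist_force: [-0.3, -1.0, -2.3]
gripper_width: 0.317
gripper_force: 29.9
now [0.4797 0.0407 0.1344] phi -124.72 tilt [-0.0053 -0.0012] F [-0.3 -1.  -2.3] M [ 0.02 -0.14  0.  ] grip 0.317 j6 -58.9
shift [-0.0006 -0.0041  0.0244] rz 0.28
```

```bash
python3 steer.py '[[0,0,0,0.02,0,0,0],[0,0,0,0.02,0,0,0],[0,0,0,0.02,0,0,0],[0,0,0,0.02,0,0,0]]';  python3 go.py 0.4833 0.0388 0.11 -125
python3 - <<'E'
from station import r, viewer, workorder, sense
from h import *
t=viewer.capture("top");s=viewer.capture("side")
for n,d in(("top",t),("side",s)): np.savez(f"/tmp/{n}2.npz",**d)
c=lambda d,x,y:cv2.resize(d["pixels"][y:y+60,x:x+75,::-1],(400,320),interpolation=3)
cv2.imwrite("pics/g2.png",np.hstack([c(t,165,190),c(s,240,205)]))
E
```

```text
time_s: 5.9
tcp_pos: [0.4823, 0.0383, 0.1169]
ee_rot: [[-0.574, -0.819, 0.0], [-0.819, 0.574, -0.0], [0.0, -0.0, -1.0]]
wrist_force: [-0.1, 0.1, -2.9]
gripper_width: 0.322
gripper_force: 29.9
now [0.4823 0.0383 0.1169] phi -125.0 tilt [ 0.     -0.0002] F [-0.1  0.1 -2.9] M [ 0.07 -0.1   0.04] grip 0.322 j6 -58.8
shift [-0.001  -0.0005  0.0069] rz -0.0
```

View pics/g2.png

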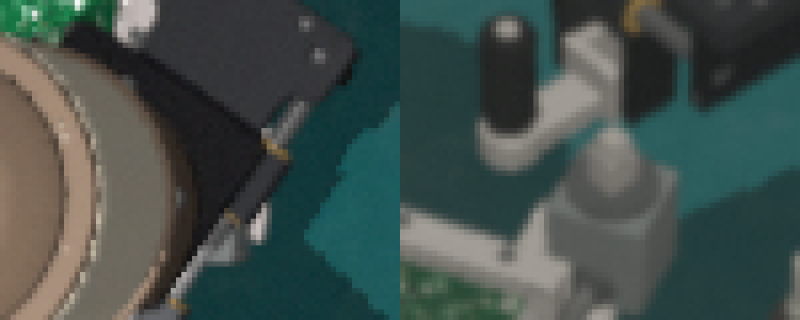

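The side view shows the held crank with hub at about (350,85 in the crop), right above the spindle, and the top view is blocked. I'll measure the handle in the side view to get the hub-to-spindle offset.

Run:
```python
from h import *
d=dict(np.load("/tmp/side2.npz"));P=cloud(d)
for f in("side0","side2"):
    d=dict(np.load(f"/tmp/{f}.npz"));P=cloud(d);g=d["pixels"].max(-1)
    u=np.deg2rad(57.3 if f=="side0" else 55.0);
    if f=="side0": q=box(P,.567,-.23,.03,.0565,.066);h0=.0615
    else: q=box(P,.511,.080,.03,.166,.176);h0=.1713
    print(f,rect(q));c=np.array(rect(q)[1]); 
    (x,y),rr=cv2.minEnclosingCircle((q[:,:2]*1000).astype(np.float32))
    print(" circ",x,y,rr," hole axis:",np.array([x,y])-50*np.array([np.cos(u),np.sin(u)]),c-50*np.array([np.cos(u),np.sin(u)]))
    # blob shaft body: dark handle, mid height
P=cloud(dict(np.load("/tmp/side2.npz")))
print("spindle now",rect(box(P,.483,.039,.03,.070,.092)),rect(box(P,.483,.039,.012,.083,.092)))
print("hubtop",rect(box(P,.483,.039,.04,.131,.142)),"hub front", box(P,.483,.039,.025,.116,.130).mean(0))
```

```text
side0 (42, array([ 565. , -227.6]), array([21. , 19.9]), 45.0, np.float64(60.9))
 circ 565.310302734375 -227.48318481445312 12.295100212097168  hole axis: [ 538.29828671 -269.55872391] [ 537.98798398 -269.6755391 ]
side2 (80, array([510.8,  80.9]), array([18.7, 19.9]), 16.3, np.float64(170.5))
 circ 511.9113464355469 81.11864471435547 10.829535484313965  hole axis: [483.23252462  40.1610425 ] [482.12117818  39.94239779]
spindle now (78, array([484. ,  40.2]), array([14.2, 17. ]), 73.0, np.float64(80.7)) (28, array([482.4,  39.1]), array([10.5, 13.6]), 68.0, np.float64(86.3))
hubtop (128, array([483.9,  44.6]), array([22.4, 47.4]), 63.9, np.float64(136.2)) hub front [0.48245653 0.05104227 0.12410243]
```

In the same camera the hole axis (482.6, 40.0) matches the spindle (482.7, 40.0). Lowering gently.

```bash
python3 steer.py '[[0,0,0,0.01,0,0,0],[0,0,0,0.02,0,0,0],[0,0,0,0.028,0,0,0],[0,0,0,0.032,0,0,0],[0,0,0,0.034,0,0,0],[0,0,0,0.034,0,0,0]]';  python3 go.py 0.4823 0.0383 0.068 -125
```

```text
time_s: 6.6
tcp_pos: [0.4826, 0.0389, 0.0826]
ee_rot: [[-0.572, -0.82, 0.001], [-0.82, 0.572, -0.0], [-0.0, -0.001, -1.0]]
wrist_force: [2.9, -2.4, -4.2]
gripper_width: 0.318
gripper_force: 29.9
now [0.4826 0.0389 0.0826] phi -124.92 tilt [ 0.0009 -0.0001] F [ 2.9 -2.4 -4.2] M [-0.63 -0.95  0.04] grip 0.318 j6 -58.9
shift [ 0.0007 -0.0001  0.0146] rz 0.08
```

```bash
python3 steer.py '[[0,0,-0.001,0,0,0,0],[0,0,-0.001,0.003,0,0,0],[0,0,-0.001,0.006,0,0,0],[0,0,-0.001,0.006,0,0,0]]';  python3 go.py 0.4823 0.0383 0.068 -125
```

```text
time_s: 7.0
tcp_pos: [0.4827, 0.0384, 0.0764]
ee_rot: [[-0.573, -0.82, -0.0], [-0.82, 0.573, -0.0], [0.0, 0.0, -1.0]]
wrist_force: [0.5, 0.0, -3.3]
gripper_width: 0.319
gripper_force: 29.9
now [0.4827 0.0384 0.0764] phi -124.94 tilt [-0.0004 -0.0001] F [ 0.5  0.  -3.3] M [-0.13 -0.38  0.03] grip 0.319 j6 -58.7
shift [0.0003 0.0003 0.0084] rz 0.06
```

Engaged freely on the full square, so down to the seat.

```bash
python3 steer.py '[[0,0,0,0.003,0,0,0],[0,0,0,0.006,0,0,0],[0,0,0,0.008,0,0,0],[0,0,0,0.008,0,0,0]]';  python3 go.py 0.4823 0.0383 0.068 -125
```

```text
time_s: 7.4
tcp_pos: [0.4827, 0.0383, 0.0684]
ee_rot: [[-0.573, -0.82, -0.001], [-0.82, 0.573, -0.0], [0.0, 0.0, -1.0]]
wrist_force: [1.0, -1.1, -3.1]
gripper_width: 0.32
gripper_force: 29.9
now [0.4827 0.0383 0.0684] phi -124.94 tilt [-0.0005 -0.0002] F [ 1.  -1.1 -3.1] M [-0.12 -0.37 -0.03] grip 0.32 j6 -58.7
shift [0.0002 0.0003 0.0004] rz 0.06
```

Seated. Release, rise, and shift over the handle, which lies along tool −x by 50 mm.

```bash
python3 steer.py '[[0.6,0,0,0,0,0,0],[0.6,0,0,0,0,0,0],[0.6,0,0,0,0,0,0],[0.6,0,0,-0.03,0,0,0],[0.6,0,0,-0.07,0,0,0],[0.6,0,0,-0.07,0,0,0],[0.6,-0.05,0,-0.07,0,0,0],[0.6,-0.05,0,-0.07,0,0,0]]';  python3 go.py 0.5114 0.0793 0.095 -125
python3 - <<'E'
from station import r, viewer, workorder, sense
from h import *
s=viewer.capture("side");P=cloud(s)
q=box(P,.511,.08,.03,.117,.13);c=np.array(rect(q)[1]);print("handle top",rect(q),"rel spindle(side)",c-[482.7,40.0],"hub",rect(box(P,.483,.04,.025,.083,.093)))
E
```

```text
time_s: 8.2
tcp_pos: [0.5149, 0.0824, 0.1395]
ee_rot: [[-0.57, -0.821, 0.005], [-0.821, 0.57, 0.002], [-0.004, -0.003, -1.0]]
wrist_force: [0.3, 0.6, -0.4]
gripper_width: 0.598
gripper_force: 0.0
now [0.5149 0.0824 0.1395] phi -124.78 tilt [0.0049 0.0016] F [ 0.3  0.6 -0.4] M [ 0.03 -0.09 -0.04] grip 0.598 j6 -61.8
shift [0.0047 0.0013 0.0445] rz 0.22
handle top (60, array([514.5,  81.8]), array([13.7, 22.2]), 16.4, np.float64(121.7)) rel spindle(side) [31.8 41.8] hub (135, array([480. ,  40.8]), array([29.1, 25.1]), 56.2, np.float64(86.8))
```

Seated, with the handle top at 122 mm. Grip the handle.

```bash
python3 steer.py '[[0.6,0,0,0.02,0,0,0],[0.6,0,0,0.043,0,0,0],[0.6,0,0,0.043,0,0,0],[0,0,0,0.043,0,0,0],[0,0,0,0.043,0,0,0],[0,0,0,0.043,0,0,0],[0,0,0,0.043,0,0,0],[0,0,0,0.043,0,0,0]]';  python3 go.py 0.5114 0.0793 0.095 -125
```

```text
time_s: 9.05
tcp_pos: [0.5118, 0.0795, 0.0963]
ee_rot: [[-0.573, -0.82, 0.001], [-0.82, 0.573, 0.0], [-0.001, -0.001, -1.0]]
wrist_force: [-0.2, 0.7, 0.8]
gripper_width: 0.233
gripper_force: 30.1
now [0.5118 0.0795 0.0963] phi -124.94 tilt [0.001  0.0005] F [-0.2  0.7  0.8] M [ 0.14 -0.07 -0.04] grip 0.233 j6 -61.7
shift [0.0003 0.0002 0.0013] rz 0.06
```

```bash
python3 steer.py '[[0,0.0038,-0.0191,0,0,0,0],[0,0.0146,-0.0354,0,0,0,0],[0,0.0309,-0.0462,0,0,0,0],[0,0.05,-0.05,0,0,0,0],[0,0.0691,-0.0462,0,0,0,0],[0,0.0854,-0.0354,0,0,0,0],[0,0.0962,-0.0191,0,0,0,0],[0,0.1,0,0,0,0,0]]';  python3 go.py 0.4540 -0.0027 0.0963 -125
```

```text
time_s: 9.85
tcp_pos: [0.4543, -0.0034, 0.0963]
ee_rot: [[-0.574, -0.819, 0.003], [-0.819, 0.574, 0.001], [-0.002, -0.003, -1.0]]
wrist_force: [3.5, 4.6, -3.1]
gripper_width: 0.233
gripper_force: 30.0
now [ 0.4543 -0.0034  0.0963] phi -125.02 tilt [0.0034 0.0005] F [ 3.5  4.6 -3.1] M [ 1.31 -1.5   0.04] grip 0.233 j6 -55.3
shift [-0.0004  0.0006  0.    ] rz -0.02
```

Smooth. Next half turn.

```bash
python3 steer.py '[[0,-0.0038,0.0191,0,0,0,0],[0,-0.0146,0.0354,0,0,0,0],[0,-0.0309,0.0462,0,0,0,0],[0,-0.05,0.05,0,0,0,0],[0,-0.0691,0.0462,0,0,0,0],[0,-0.0854,0.0354,0,0,0,0],[0,-0.0962,0.0191,0,0,0,0],[0,-0.1,0,0,0,0,0]]';  python3 go.py 0.5114 0.0793 0.0963 -125
python3 - <<'E'
from station import r, viewer, workorder, sense
from h import *
d=viewer.capture("side");P=cloud(d);railfit("side",P)
q=box(P,.511,.08,.03,.117,.13);print("handle",rect(q))
E
```

```text
time_s: 10.65
tcp_pos: [0.5114, 0.0798, 0.0959]
ee_rot: [[-0.572, -0.82, -0.002], [-0.82, 0.572, -0.0], [0.002, 0.002, -1.0]]
wrist_force: [-3.5, -0.5, 1.7]
gripper_width: 0.234
gripper_force: 30.0
now [0.5114 0.0798 0.0959] phi -124.87 tilt [-0.0022 -0.0004] F [-3.5 -0.5  1.7] M [ 0.14  1.13 -0.04] grip 0.234 j6 -61.7
shift [ 0.0004 -0.0003 -0.0004] rz 0.13
   (-75, -40) 317 [-1.7000e-02 -5.6463e+01] dyaw -0.96 z 45.7 y1/99pct [-65.9 -49.1]
   (-10, 62) 667 [-2.0000e-02  3.1709e+01] dyaw -1.15 z 46.9 y1/99pct [ 6.  45.3]
handle (55, array([513.7,  85.3]), array([14.5, 41.7]), 54.4, np.float64(121.3))
```

```bash
python3 steer.py '[[0,0.0038,-0.0191,0,0,0,0],[0,0.0146,-0.0354,0,0,0,0],[0,0.0309,-0.0462,0,0,0,0],[0,0.05,-0.05,0,0,0,0],[0,0.0691,-0.0462,0,0,0,0],[0,0.0854,-0.0354,0,0,0,0],[0,0.0962,-0.0191,0,0,0,0],[0,0.1,0,0,0,0,0]]' | grep -E "tcp|force"
```

```text
tcp_pos: [0.4539, -0.0033, 0.0961]
wrist_force: [4.9, 5.1, -3.2]
gripper_force: 30.0
```

```bash
python3 steer.py '[[0,-0.0038,0.0191,0,0,0,0],[0,-0.0146,0.0354,0,0,0,0],[0,-0.0309,0.0462,0,0,0,0],[0,-0.05,0.05,0,0,0,0],[0,-0.0691,0.0462,0,0,0,0],[0,-0.0854,0.0354,0,0,0,0],[0,-0.0962,0.0191,0,0,0,0],[0,-0.1,0,0,0,0,0]]' | grep -E "tcp|force"
python3 - <<'E'
from station import r, viewer, workorder, sense
from h import *
for n in("side","top"):
    d=viewer.capture(n);np.savez(f"/tmp/{n}3.npz",**d);P=cloud(d);print(n);railfit(n,P)
cv2.imwrite("pics/w2.png",np.hstack([cv2.resize(np.load(f"/tmp/{n}3.npz")["pixels"][y:y+105,x:x+135,::-1],(400,312),interpolation=3) for n,x,y in(("side",165,215),("top",110,145))]))
E
```

```text
tcp_pos: [0.5112, 0.08, 0.0959]
wrist_force: [-3.7, 1.0, 4.6]
gripper_force: 30.0
side
   (-75, -40) 318 [-2.0000e-02 -5.6335e+01] dyaw -1.16 z 45.6 y1/99pct [-65.4 -48.7]
   (-10, 62) 664 [-1.4000e-02  2.4053e+01] dyaw -0.82 z 46.8 y1/99pct [ 3.5 37.4]
top
   (-10, 62) 134 [-0.129 30.13 ] dyaw -7.35 z 47.7 y1/99pct [ 9.9 43.3]
```

View pics/w2.png

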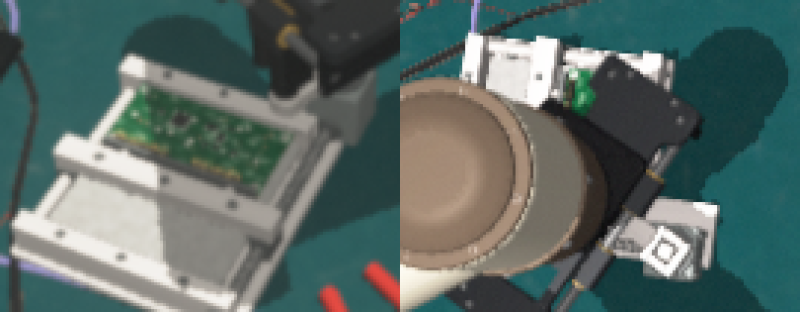

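The rail moves as expected, 7.7 and 7.9 mm per turn. Next I'll refine the starting rail value from the edges of the first images.

```bash
cat >> h.py <<'E'
def profile(n,d,h,ys,x0=-50,x1=50,yaw=-8):
    a=np.deg2rad(yaw);ex=np.array([np.cos(a),np.sin(a)]);ey=np.array([-ex[1],ex[0]])
    X,Y=np.meshgrid(np.arange(x0,x1,1.),ys);Q=np.array(SP[n])+((X+73)[...,None]*ex+(Y+95)[...,None]*ey)/1000
    uv=proj(d,np.dstack([Q,np.full(X.shape,h)])).astype(np.float32)
    g=cv2.cvtColor(d["pixels"],cv2.COLOR_RGB2GRAY)
    return np.median(cv2.remap(g,uv[...,0],uv[...,1],cv2.INTER_LINEAR),1)
E
python3 - <<'E'
from h import *
for n,k in(("top",0),("side",0),("side",3)):
    d=dict(np.load(f"/tmp/{n}{k}.npz"));z=.0465
    x=(-50,50) if k==0 else (-20,60)
    for a,b in((-70,-40),(2 if k else 16,60 if k==0 else 46)):
        ys=np.arange(a,b,1.);print(n,k,[f"{int(y)}:{int(v)}" for y,v in zip(ys,profile(n,d,z,ys,*x))])
E
```

```text
top 0 ['-70:152', '-69:124', '-68:110', '-67:115', '-66:141', '-65:176', '-64:213', '-63:241', '-62:253', '-61:255', '-60:255', '-59:255', '-58:255', '-57:255', '-56:255', '-55:254', '-54:254', '-53:254', '-52:254', '-51:254', '-50:245', '-49:212', '-48:169', '-47:132', '-46:112', '-45:101', '-44:101', '-43:103', '-42:104', '-41:111']
top 0 ['16:238', '17:235', '18:217', '19:183', '20:150', '21:136', '22:112', '23:87', '24:78', '25:90', '26:118', '27:144', '28:153', '29:150', '30:148', '31:144', '32:132', '33:120', '34:127', '35:149', '36:184', '37:218', '38:244', '39:254', '40:255', '41:255', '42:255', '43:254', '44:254', '45:254', '46:254', '47:254', '48:254', '49:254', '50:254', '51:254', '52:253', '53:251', '54:244', '55:239', '56:238', '57:239', '58:240', '59:240']
side 0 ['-70:116', '-69:128', '-68:148', '-67:172', '-66:199', '-65:221', '-64:235', '-63:243', '-62:246', '-61:247', '-60:247', '-59:247', '-58:247', '-57:247', '-56:247', '-55:247', '-54:247', '-53:246', '-52:246', '-51:243', '-50:237', '-49:227', '-48:211', '-47:195', '-46:181', '-45:171', '-44:166', '-43:161', '-4
[... 527 characters left out ...]
-65:119', '-64:133', '-63:144', '-62:152', '-61:156', '-60:158', '-59:159', '-58:159', '-57:159', '-56:158', '-55:158', '-54:158', '-53:157', '-52:154', '-51:151', '-50:145', '-49:138', '-48:129', '-47:121', '-46:113', '-45:104', '-44:94', '-43:85', '-42:78', '-41:74']
side 3 ['2:97', '3:101', '4:103', '5:105', '6:101', '7:96', '8:92', '9:91', '10:88', '11:86', '12:83', '13:84', '14:87', '15:100', '16:119', '17:148', '18:178', '19:204', '20:222', '21:231', '22:231', '23:226', '24:223', '25:222', '26:224', '27:226', '28:228', '29:232', '30:235', '31:235', '32:236', '33:234', '34:228', '35:216', '36:198', '37:177', '38:160', '39:148', '40:142', '41:141', '42:141', '43:144', '44:151', '45:159']
```

The strip face was 74.1 mm from the jaw, so the rail started at about 6.5 mm and is now at about 22.4 mm. Another 3.1 mm is needed, which is 140°.

```bash
python3 steer.py '[[0,0.003,-0.0171,0,0,0,0],[0,0.0117,-0.0321,0,0,0,0],[0,0.025,-0.0433,0,0,0,0],[0,0.0413,-0.0492,0,0,0,0],[0,0.0587,-0.0492,0,0,0,0],[0,0.075,-0.0433,0,0,0,0],[0,0.0883,-0.0321,0,0,0,0],[0,0.0883,-0.0321,0,0,0,0]]' | grep -E "tcp|force"
python3 - <<'E'
from station import r, viewer, workorder, sense
from h import *
p=np.array(sense()["tcp_pos"])[:2]-[.4827,.0384];print("crank angle",np.degrees(np.arctan2(p[1],p[0])),np.hypot(*p))
d=viewer.capture("side");np.savez("/tmp/side4.npz",**d);P=cloud(d);railfit("side",P)
ys=np.arange(-6,46,1.);print([f"{int(y)}:{int(v)}" for y,v in zip(ys,profile("side",d,.0465,ys,-20,60))])
E
```

```text
tcp_pos: [0.4842, -0.0125, 0.0961]
wrist_force: [-1.4, -0.5, 3.5]
gripper_force: 30.0
crank angle -88.26612483415187 0.050921639707149496
   (-75, -40) 347 [ -0.    -56.695] dyaw -0.01 z 45.7 y1/99pct [-65.7 -49. ]
   (-10, 62) 652 [-8.0000e-03  2.1554e+01] dyaw -0.45 z 46.8 y1/99pct [ 3.5 34.2]
['-6:103', '-5:104', '-4:105', '-3:108', '-2:111', '-1:112', '0:115', '1:121', '2:126', '3:129', '4:129', '5:128', '6:126', '7:126', '8:125', '9:127', '10:128', '11:131', '12:137', '13:151', '14:172', '15:198', '16:219', '17:233', '18:239', '19:241', '20:242', '21:242', '22:242', '23:242', '24:242', '25:242', '26:242', '27:242', '28:241', '29:240', '30:238', '31:233', '32:222', '33:205', '34:184', '35:167', '36:155', '37:150', '38:149', '39:150', '40:155', '41:162', '42:175', '43:190', '44:204', '45:214']
```

Rail edges moved by about 18.9 mm on average, as planned. Release the handle and clear the top view to verify.

```bash
python3 steer.py '[[0.6,0,0,0,0,0,0],[0.6,0,0,0,0,0,0],[0.6,0,0,0,0,0,0],[0.6,0,0,-0.04,0,0,0],[0.6,0,0,-0.06,0,0,0],[0.6,0,0,-0.06,0,0,0]]' | grep -E "tcp|force"; python3 steer.py '[[0.6,0.164,-0.1146,-0.06,0,0,0],[0.6,0.164,-0.1146,-0.06,0,0,0],[0.6,0.164,-0.1146,-0.06,0,0,0],[0.6,0.164,-0.1146,-0.06,0,0,0],[0.6,0.164,-0.1146,-0.06,0,0,0],[0.6,0.164,-0.1146,-0.06,0,0,0]]' | grep -E "time|tcp|force"
cat > look.py <<'E'
import sys
from station import r, viewer, workorder, sense
from h import *
k=sys.argv[1]
for n in("top","side"):
    d=viewer.capture(n);np.savez(f"/tmp/{n}{k}.npz",**d);P=cloud(d);print(n);railfit(n,P)
    for a,b in((-56,-42),(-4,46)):
        ys=np.arange(a,b,1.);print([f"{int(y)}:{int(v)}" for y,v in zip(ys,profile(n,d,.0465,ys))])
    print("hub",rect(box(P,.483,.0385,.03,.084,.094)),"handle top",rect(box(P,.484,-.011,.03,.117,.13)))
cv2.imwrite(f"pics/l{k}.png",np.hstack([cv2.resize(np.load(f"/tmp/{n}{k}.npz")["pixels"][y:y+105,x:x+135,::-1],(400,312),interpolation=3) for n,x,y in(("side",165,215),("top",110,145))]))
E
python3 look.py 5
```

```text
tcp_pos: [0.4893, -0.0108, 0.1583]
wrist_force: [0.6, 1.5, -1.1]
gripper_force: 0.0
time_s: 14.45
tcp_pos: [0.4867, -0.2126, 0.2145]
wrist_force: [0.6, 0.6, -0.6]
gripper_force: 0.0
top
   (-10, 62) 350 [-0.029 26.511] dyaw -1.65 z 47.9 y1/99pct [14.  35.2]
['-56:247', '-55:247', '-54:247', '-53:247', '-52:247', '-51:247', '-50:247', '-49:247', '-48:247', '-47:247', '-46:247', '-45:247', '-44:247', '-43:247']
['-4:247', '-3:247', '-2:247', '-1:247', '0:247', '1:245', '2:244', '3:238', '4:226', '5:203', '6:172', '7:137', '8:107', '9:103', '10:101', '11:100', '12:96', '13:93', '14:88', '15:87', '16:83', '17:80', '18:90', '19:106', '20:148', '21:191', '22:216', '23:235', '24:245', '25:246', '26:247', '27:246', '28:246', '29:245', '30:244', '31:243', '32:242', '33:240', '34:232', '35:218', '36:207', '37:205', '38:207', '39:208', '40:208', '41:208', '42:208', '43:208', '44:208', '45:208']
hub (0, array([0., 0.]), array([0., 0.]), 0.0, np.float64(nan)) handle top (0, array([0., 0.]), array([0., 0.]), 0.0, np.float64(nan))
side
   (-75, -40) 349 [ -0.    -56.743] dyaw -0.01 z 45.7 y1/99pct [-65.8 -48.9]
   (-10, 62) 650 [-8.000e-03  2.174e+01] dyaw -0.46 z 46.7 y1/99pct [ 3.1 34. ]
['-56:246', '-55:246', '-54:245', '-53:245', '-52:243', '-51:240', '-50:232', '-49:217', '-48:199', '-47:179', '-46:161', '-45:147', '-44:137', '-43:130']
['-4:120', '-3:122', '-2:124', '-1:128', '0:136', '1:142', '2:143', '3:147', '4:145', '5:142', '6:138', '7:137', '8:136', '9:138', '10:140', '11:143', '12:149', '13:163', '14:185', '15:210', '16:229', '17:240', '18:244', '19:245', '20:246', '21:246', '22:246', '23:246', '24:246', '25:246', '26:246', '27:246', '28:245', '29:245', '30:244', '31:241', '32:234', '33:220', '34:201', '35:184', '36:171', '37:165', '38:164', '39:166', '40:170', '41:178', '42:191', '43:206', '44:219', '45:227']
hub (140, array([483. ,  38.2]), array([28.1, 31.4]), 1.9, np.float64(87.2)) handle top (61, array([484.7, -10.6]), array([21.2, 18.3]), 76.5, np.float64(121.3))
  return _methods._mean(a, axis=axis, dtype=dtype,
  ret = ret.dtype.type(ret / rcount)
```

View pics/l5.png

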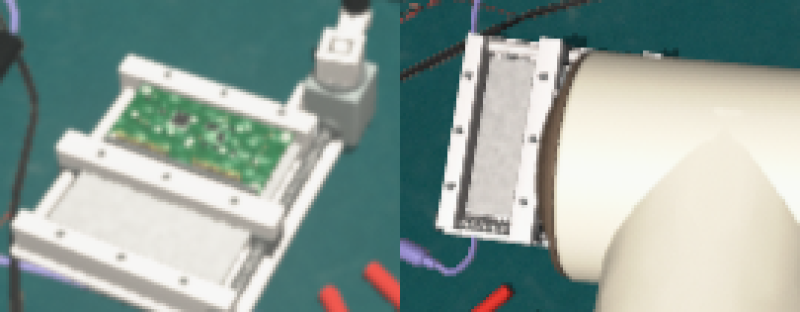

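The side view shows the board held square between the rails and the crank seated. The arm hides the top view, so I'll move it farther aside.

```bash
python3 steer.py '[[0.6,0.18,-0.09,0,0,0,0],[0.6,0.18,-0.09,0,0,0,0],[0.6,0.18,-0.09,0,0,0,0],[0.6,0.18,-0.09,0,0,0,0],[0.6,0.18,-0.09,0,0,0,0],[0.6,0.18,-0.09,0,0,0,0]]' | grep -E "tcp|force"; python3 look.py 6 2>/dev/null| head -4
```

```text
tcp_pos: [0.4578, -0.4098, 0.2141]
wrist_force: [0.3, 0.3, 0.1]
gripper_force: 0.0
top
   (-75, -40) 356 [-7.000e-03 -5.625e+01] dyaw -0.41 z 46.5 y1/99pct [-64.1 -48.2]
   (-10, 62) 544 [-1.6000e-02  2.1339e+01] dyaw -0.92 z 47.5 y1/99pct [ 3.5 34.6]
['-56:248', '-55:248', '-54:247', '-53:247', '-52:246', '-51:244', '-50:224', '-49:181', '-48:127', '-47:91', '-46:85', '-45:87', '-44:93', '-43:91']
```

Run:
```python
from h import *
for k in(0,6):
    d=dict(np.load(f"/tmp/top{k}.npz"));P=cloud(d);X,Y=frame("top",P,-8)
    for z in(.0465,):
        ys=np.arange(3,30,1.)if k else np.arange(18,48,1.)
        print(k,[f"{int(y)}:{int(v)}" for y,v in zip(ys,profile("top",d,z,ys))])
    lo=0 if k else 18
    for y in range(lo,lo+24):
        m=(abs(X)<50)&(abs(Y-y)<.5); print(y,int(m.sum()),np.round(np.percentile(P[...,2][m],[20,50,80])*1e3).astype(int) if m.sum() else '',end="|")
    print()
```

```text
0 ['18:217', '19:183', '20:150', '21:136', '22:112', '23:87', '24:78', '25:90', '26:118', '27:144', '28:153', '29:150', '30:148', '31:144', '32:132', '33:120', '34:127', '35:149', '36:184', '37:218', '38:244', '39:254', '40:255', '41:255', '42:255', '43:254', '44:254', '45:254', '46:254', '47:254']
18 15 [30 30 31]|19 16 [30 30 31]|20 17 [30 30 32]|21 19 [30 31 32]|22 17 [29 30 32]|23 13 [28 29 31]|24 20 [29 30 31]|25 28 [29 32 42]|26 68 [32 39 45]|27 35 [30 45 48]|28 19 [45 46 47]|29 17 [46 46 47]|30 4 [44 44 45]|31 2 [44 44 44]|32 1 [42 42 42]|33 2 [42 42 43]|34 6 [32 37 43]|35 20 [29 31 40]|36 53 [30 39 44]|37 55 [32 41 46]|38 31 [45 48 49]|39 14 [46 48 50]|40 15 [47 48 49]|41 22 [47 48 49]|
6 ['3:61', '4:68', '5:72', '6:72', '7:66', '8:66', '9:75', '10:93', '11:113', '12:118', '13:107', '14:98', '15:100', '16:121', '17:156', '18:194', '19:231', '20:247', '21:248', '22:248', '23:248', '24:248', '25:248', '26:248', '27:248', '28:247', '29:247']
0 15 [39 40 40]|1 21 [39 40 41]|2 17 [39 39 41]|3 23 [39 41 42]|4 21 [40 42 46]|5 17 [39 41 44]|6 18 [40 42 43]|7 18 [40 43 46]|8 13 [40 41 41]|9 19 [39 41 47]|10 39 [40 44 47]|11 19 [44 46 47]|12 18 [45 46 47]|13 16 [45 46 47]|14 4 [44 45 46]|15 0 |16 6 [41 43 44]|17 32 [39 43 46]|18 53 [34 43 48]|19 26 [46 48 50]|20 17 [47 49 50]|21 13 [47 48 49]|22 20 [47 48 49]|23 18 [47 48 50]|
```

Strip edge is now at y=10.0 (58 mm from the jaw), and its protrusion dropped from 10.2 to 7.45 mm. That is about 2.8–3 mm pushed back, so the winding is done. Next is taking the crank off, and I'll measure the mat for placing it.

```bash
python3 go.py 0.4827 0.0384 0.16 -83
python3 - <<'E'
from h import *
for n in("top","side"):
    d=dict(np.load(f"/tmp/{n}0.npz"));P=cloud(d);hsv=cv2.cvtColor(d["pixels"],cv2.COLOR_RGB2HSV)
    m=((hsv[...,1]<60)&(np.abs(P[...,0]-.56)<.12)&(np.abs(P[...,1]+.29)<.12)&(P[...,2]>-.003)&(P[...,2]<.03)).astype(np.uint8)
    k,l,st,_=cv2.connectedComponentsWithStats(cv2.morphologyEx(m,cv2.MORPH_OPEN,np.ones((3,3))));i=1+np.argmax(st[1:,4]);print(n,"mat",rect(P[l==i]))
    q=box(P,.57,-.342,.055,.0105,.022);print("hex",rect(q[q[:,1]<-.305]))
E
```

```text
now [ 0.4584 -0.4087  0.2151] phi -124.82 tilt [-0.0012  0.0011] F [0.2 0.7 0.8] M [ 0.07 -0.07  0.  ] grip 0.599 j6 -8.2
shift [-0.3809  0.2352  0.0556] rz -41.82
top mat (3134, array([ 561.9, -291.2]), array([121.5, 162.2]), 10.0, np.float64(4.4))
hex (399, array([ 577.7, -362.7]), array([93.8, 63.1]), 18.6, np.float64(17.4))
side mat (1524, array([ 562.6, -287.1]), array([121.5, 163.7]), 9.3, np.float64(3.8))
hex (233, array([ 574.4, -360.9]), array([91.9, 69.1]), 13.5, np.float64(15.9))
```

```bash
python3 steer.py '[[0.6,-0.381,0.235,0.055,0,0,-41.8],[0.6,-0.381,0.235,0.055,0,0,-41.8],[0.6,-0.381,0.235,0.055,0,0,-41.8],[0.6,-0.381,0.235,0.055,0,0,-41.8],[0.6,-0.381,0.235,0.055,0,0,-41.8],[0.6,-0.381,0.235,0.055,0,0,-41.8],[0.6,-0.381,0.235,0.055,0,0,-41.8],[0.6,-0.381,0.235,0.055,0,0,-41.8]]' | grep -E "tcp|force"; python3 go.py 0.4827 0.0384 0.15 -83
```

```text
tcp_pos: [0.4797, -0.0105, 0.1673]
wrist_force: [1.4, 0.2, 0.5]
gripper_force: 0.0
now [ 0.4797 -0.0105  0.1673] phi -82.94 tilt [0.0012 0.0005] F [1.4 0.2 0.5] M [ 0.05 -0.14 -0.08] grip 0.6 j6 -11.1
shift [-0.0482 -0.009   0.0174] rz 0.06
```

```bash
sleep 0; python3 steer.py '[[0.6,0,0,0,0,0,0],[0.6,0,0,0,0,0,0]]' >/dev/null; python3 go.py 0.4827 0.0384 0.07 -83
```

```text
now [ 0.48   -0.0117  0.1672] phi -82.81 tilt [0.     0.0001] F [0.2 0.4 0.4] M [ 0.03 -0.   -0.02] grip 0.598 j6 -10.8
shift [-0.0493 -0.009   0.0972] rz 0.19
```

```bash
python3 steer.py '[[0.6,-0.049,-0.009,0,0,0,0],[0.6,-0.049,-0.009,0,0,0,0],[0.6,-0.049,-0.009,0.03,0,0,0],[0.6,-0.049,-0.009,0.06,0,0,0],[0.6,-0.049,-0.009,0.085,0,0,0],[0.6,-0.049,-0.009,0.096,0,0,0],[0.6,-0.049,-0.009,0.098,0,0,0],[0.6,-0.049,-0.009,0.098,0,0,0]]' | grep -E "tcp|force"; python3 go.py 0.4827 0.0384 0.069 -83
```

```text
tcp_pos: [0.4842, 0.0352, 0.0696]
wrist_force: [0.6, 0.3, -0.4]
gripper_force: 0.0
now [0.4842 0.0352 0.0696] phi -83.16 tilt [0.001  0.0001] F [ 0.6  0.3 -0.4] M [ 0.08 -0.03 -0.02] grip 0.605 j6 -16.6
shift [-0.0034  0.0011  0.0006] rz -0.16
```

```bash
python3 steer.py '[[0.6,-0.003,0.001,0,0,0,0],[0.6,-0.003,0.001,0,0,0,0],[0,-0.003,0.001,0,0,0,0],[0,-0.003,0.001,0,0,0,0],[0,-0.003,0.001,0,0,0,0],[0,-0.003,0.001,0,0,0,0],[0,-0.003,0.001,0,0,0,0]]' | grep -E "tcp|force|width"; python3 go.py 0.4827 0.0384 0.16 -83
```

```text
tcp_pos: [0.4826, 0.0385, 0.0691]
wrist_force: [1.0, 0.2, 0.3]
gripper_width: 0.328
gripper_force: 29.5
now [0.4826 0.0385 0.0691] phi -83.13 tilt [0.0005 0.0002] F [1.  0.2 0.3] M [ 0.13 -0.21  0.05] grip 0.328 j6 -17.0
shift [ 0.0001 -0.0001 -0.0909] rz -0.13
```

Gripped with low force. Lift slowly, then faster.

```bash
python3 steer.py '[[0,0,0,-0.005,0,0,0],[0,0,0,-0.012,0,0,0],[0,0,0,-0.02,0,0,0],[0,0,0,-0.03,0,0,0],[0,0,0,-0.05,0,0,0],[0,0,0,-0.08,0,0,0],[0,0,0,-0.08,0,0,0]]' | grep -E "tcp|force|width"; python3 go.py 0.5765 -0.256 0.13 -170
```

```text
tcp_pos: [0.4848, 0.039, 0.1534]
wrist_force: [1.4, 0.7, -2.6]
gripper_width: 0.327
gripper_force: 29.5
now [0.4848 0.039  0.1534] phi -83.09 tilt [0.0085 0.0024] F [ 1.4  0.7 -2.6] M [ 0.19 -0.17  0.02] grip 0.327 j6 -17.0
shift [ 0.304  -0.0553  0.0234] rz 86.91
```

```bash
python3 steer.py '[[0,0.304,-0.055,0,0,0,86.9],[0,0.304,-0.055,0,0,0,86.9],[0,0.304,-0.055,0,0,0,86.9],[0,0.304,-0.055,0,0,0,86.9],[0,0.304,-0.055,0,0,0,86.9],[0,0.304,-0.055,0,0,0,86.9],[0,0.304,-0.055,0,0,0,86.9],[0,0.304,-0.055,0,0,0,86.9]]' | grep -E "tcp|force|width"; python3 go.py 0.5765 -0.256 0.05 -170
```

```text
tcp_pos: [0.5723, -0.259, 0.147]
wrist_force: [0.1, -0.4, -4.5]
gripper_width: 0.32
gripper_force: 30.1
now [ 0.5723 -0.259   0.147 ] phi -152.49 tilt [-0.0031  0.0011] F [ 0.1 -0.4 -4.5] M [ 0.22 -0.12 -0.04] grip 0.32 j6 -52.8
shift [-0.0054  0.0005  0.097 ] rz 17.51
```

```bash
python3 steer.py '[[0,-0.003,0,0.02,0,0,8],[0,-0.003,0,0.06,0,0,17],[0,-0.003,0,0.09,0,0,17.5],[0,-0.003,0,0.11,0,0,17.5],[0,-0.003,0,0.12,0,0,17.5],[0,-0.003,0,0.12,0,0,17.5]]' | grep -E "tcp|force|width"; python3 go.py 0.5765 -0.256 0.0085 -170
```

```text
tcp_pos: [0.5744, -0.2551, 0.027]
wrist_force: [0.5, 0.6, -2.3]
gripper_width: 0.319
gripper_force: 30.4
now [ 0.5744 -0.2551  0.027 ] phi -169.42 tilt [-0.0044  0.0011] F [ 0.5  0.6 -2.3] M [ 0.   -0.19  0.01] grip 0.319 j6 -70.2
shift [-0.002  -0.0013  0.0185] rz 0.58
```

```bash
python3 steer.py '[[0,0,0,0.008,0,0,0],[0,0,0,0.014,0,0,0],[0,0,0,0.017,0,0,0],[0,0,0,0.018,0,0,0],[0,0,0,0.018,0,0,0]]' | grep -E "tcp|force|width"; python3 go.py 0.5765 -0.256 0.0085 -170
```

```text
tcp_pos: [0.5761, -0.2555, 0.0112]
wrist_force: [-0.8, 0.1, -2.1]
gripper_width: 0.317
gripper_force: 30.4
now [ 0.5761 -0.2555  0.0112] phi -169.39 tilt [ 0.0004 -0.0001] F [-0.8  0.1 -2.1] M [ 0.01 -0.2  -0.03] grip 0.317 j6 -70.2
shift [-0.0004 -0.0006  0.0027] rz 0.61
```

```bash
python3 steer.py '[[0,0,0,0.002,0,0,0],[0,0,0,0.003,0,0,0],[0,0,0,0.003,0,0,0]]' | grep -E "tcp|force|width"
```

```text
tcp_pos: [0.576, -0.2555, 0.0083]
wrist_force: [-0.3, 0.2, -1.1]
gripper_width: 0.32
gripper_force: 30.4
```

```bash
python3 steer.py '[[0.55,0,0,0,0,0,0],[0.55,0,0,0,0,0,0],[0.55,0,0,0,0,0,0],[0.55,0,0,-0.03,0,0,0],[0.55,0,0,-0.08,0,0,0],[0.55,0,0,-0.13,0,0,0],[0.55,0,0,-0.16,0,0,0],[0.55,0,0,-0.16,0,0,0]]' | grep -E "tcp|force|width"; python3 go.py 0.40 0.3 0.22 -80
```

```text
tcp_pos: [0.5791, -0.2565, 0.1748]
wrist_force: [0.1, 0.5, 0.0]
gripper_width: 0.546
gripper_force: 0.0
now [ 0.5791 -0.2565  0.1748] phi -169.34 tilt [ 0.0121 -0.0037] F [0.1 0.5 0. ] M [ 0.08 -0.18  0.02] grip 0.546 j6 -70.2
shift [ 0.0725  0.5798 -0.0495] rz -89.34
```

```bash
python3 steer.py '[[0.55,0.12,0.2,-0.05,0,0,0],[0.55,0.12,0.2,-0.05,0,0,0],[0.55,0.12,0.2,-0.05,0,0,0],[0.55,0.12,0.2,-0.05,0,0,0],[0.55,0.12,0.2,-0.05,0,0,0],[0.55,0.12,0.2,-0.05,0,0,0]]' | grep -E "time|tcp|force"; python3 look.py 9 2>/dev/null | grep -v "\["
python3 - <<'E'
from h import *
d=dict(np.load("/tmp/side9.npz"));P=cloud(d);print("hub",rect(box(P,.5765,-.256,.022,.022,.034)),"handle",rect(box(P,.527,-.265,.03,.055,.07)));railfit("side",P)
i=d["pixels"][110:370,160:360,::-1];cv2.imwrite("pics/fin.png",cv2.resize(i,(460,598),interpolation=3))
E
```

```text
time_s: 22.05
tcp_pos: [0.4186, -0.079, 0.2189]
wrist_force: [0.2, -0.4, 0.1]
gripper_force: 0.0
top
side
hub (69, array([ 574.7, -253.5]), array([28.8, 31.2]), 14.0, np.float64(25.6)) handle (41, array([ 524.6, -259.3]), array([21. , 19.2]), 56.7, np.float64(60.5))
   (-75, -40) 350 [-2.0000e-03 -5.6643e+01] dyaw -0.14 z 45.7 y1/99pct [-65.2 -48.7]
   (-10, 62) 649 [-1.4000e-02  2.1583e+01] dyaw -0.83 z 46.8 y1/99pct [ 3.1 34.2]
```

View pics/fin.png

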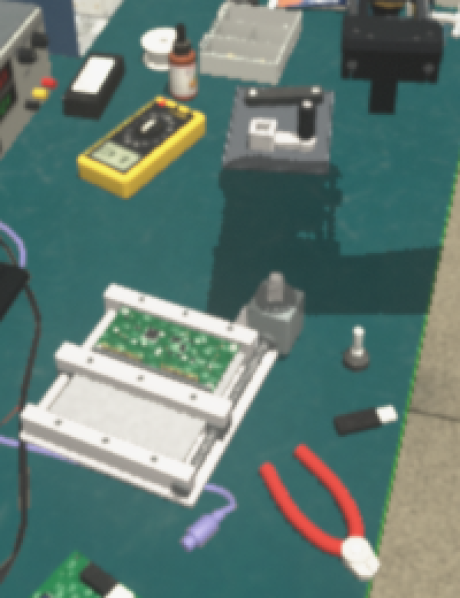

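The crank lies flat on the mat (hub top 26 mm, handle top 60.5 mm), the board is still held, and nothing else has been disturbed. Handing in.

```bash
python3 -c "
from station import r, viewer, workorder, sense
print(workorder.finish_job())"
```

```text
the job is handed in; nothing more can be done
None
```

The job is handed in at about 22 s: the board is held with the strip pushed back about 2.8–3 mm by my image measurements, the crank is back flat on the mat, and nothing else on the bench was disturbed.

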